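Isolate the tester at its lever-lock switch

ROBOT

A 6-joint arm with a two-finger parallel gripper is mounted at the origin on a cart in front of the work surface, level with it; the furniture and walls round the work are solid. World frame = base frame: x ahead of the robot, y to its left, z up, the work surface at z = 0. Lengths are in m, angles in rad, forces in N, time in s.
With the tool pointing down it reaches from about 0.35 to 0.975 m from the base axis. Payload 4.9 kg.
Tool frame: the origin (TCP) lies at the very end of the fingers, on their centre line; the grasp point (between the pads) lies 19 mm behind it; x points along the fingers, y is the direction in which the jaws open and shut, and the axes are right-handed (so a half turn about x gives the same grasp; the last joint's range is limited). The gripper opens to 85 mm and grips with 20 to 120 N. Pads are 22 mm wide; open, the fingers measure 114 mm over their backs; the gripper's body (76 mm by 85 mm) begins 54 mm behind the grasp point. The pads swing forward as they close: fully open they stand 13 mm farther back than shut.
Start: joints at [-1.359, 0.053, 1.613, -0, 1.476, -0.119], TCP at [0.203, -0.591, 0.231] pointing down, gripper open.
Joint ranges: [-3.01, 3.01], [-1.01, 2.22], [0.06, 2.58], [-1.02, 4.17], [0.09, 2.62], [-3.14, 3.14]. Speed limits (rad/s): [2.57, 2.57, 3.14, 3.14, 3.14, 3.14].

INTERFACE

Orientations are given as a unit quaternion [w, x, y, z].
In Python, from plant import manip gives the robot as it stands.
- The arm moves only by the tool play_rows, never from a script. Its argument "plan" is a list of rows, each a list of 5 numbers: the shift along the tool's x, y, z in mm, then the turn about the tool's x in rad, then the closure, from -1 (fully open) to 1 (shut). A call has 1 to 8 rows; each row is the pose to reach, as a shift and turn from the pose commanded when the call began, along the tool's axes at that moment; what a row does not reach only later rows make up. A row lasts 1/8 s, in which the tool goes at most 62.5 mm and 10.7 degrees, less where a joint would pass 70% of its speed; a pose out of reach is approached as far as the arm can. A call with a gripper value outside its range is refused whole. The fingers move at their own pace and stop on an object; the grip force is fixed at half the most. Time passes only in rows, so rows that repeat a pose let the fingers close. It gives the time, the measured TCP pose, the force and the opening at its end, in the units of the state.
- manip.state(): the state, without advancing time (a new reading comes with each control period).
- manip.grab_frame(name): name is "side" or "top"; returns a dict with "img" (400x640x3 uint8, red, green, blue), "range_z" (400x640 float32, m along the optical axis (not along the pixel's ray), 0 where there is no reading), "fx", "fy", "cx", "cy" (pixels), "origin" and "rotation" of the camera in the world. Camera axes: x right, y up, looking along -z (the intrinsics and any distortion apply to the point x, -y, -z); pixel columns grow to the right and rows downward; lengths in m; the calibration is good to about 2 mm. A picture is of the moment at which its call begins.
- manip.job_done(): hands the job in, once; it reports no verdict.
The state is a dict: "time": time; "joint_pos": joint angles; "joint_vel": joint speeds; "joint_efforts": joint torques, N m; "tool_pos": TCP position; "tool_rot": TCP orientation; "contact_force": force on the tool from outside, world axes, zero at the start; "ft_torque": the same for the moment, N m; "gripper_width": opening from 0.0 (shut) to 1.0 (fully open).
Only numpy, scipy, OpenCV 4.12 (cv2) and the standard library are available. Lean on these libraries where they do the work, as an engineer would, in place of code of your own. Each camera call takes 0.05 s, during which the arm holds its last target. There are 200 camera calls.

TASK

The tester is due for service: switch off its bench isolator, the one with the yellow grip. The lever is locked: pull the yellow grip up along its stalk to lift its collar over the gate, swing the lever across from the green mark to the red mark as far as it goes, and let go so that the collar drops back home and locks it there. Leave the isolator with the blue grip alone.

Things in the scene. Friction and masses are not known exactly. Their poses are not given: they have to be found in the camera images.
- yellow_grip (a point): centre of the yellow grip, a block 22x24x34 mm (x, y, z of this frame) on a sprung collar on a stalk on a fixed grey box 100x76x45 mm. z runs up the stalk; y is level, along the lever's hinge; the frame's yaw is the box's. At the start it leans 0.42 rad from vertical towards -x (the green mark), its centre 93 mm above the worktop, both y sides free. The red mark is on the box's +x side.
- yellow_lever (a joint): turn of the yellow grip's lever about its hinge, which lies level under the middle of the box, 20 mm above the worktop and 80 mm (plus the collar's lift) below the grip's centre along the stalk. 0 = leaning to the green mark (on), 0.42 = upright, 0.84 = leaning to the red mark (off), its end. It passes upright only with the collar lifted. Let go short of 0.75, the collar sits on the gate and does not drop.
- yellow_collar (a joint): lift of the yellow grip with its collar along the stalk: 0 = down and locked, 0.024 m = stop; 0.011 or more clears the gate at upright. A spring pulls it down with 4 N at 0 and 9 N at the stop. The gate is the steel block on the middle of the box, its top 70 mm above the worktop.
- blue_lever (a joint): turn of the lever of the other isolator, the same but with a blue grip: 0 = on, leaning to its green mark; it must stay so.
Mind the look-alikes: they are no part of the job. Leave any brown or purple look-alike of the part that bears yellow_grip alone. Leave any brown or purple look-alike of the part that bears blue_lever alone.

How it is judged:
On the way, in this order (a step that is already met when the one before it is completed fails the run):
1. the yellow collar is lifted while its lever still leans to the green mark (value of joint yellow_collar above 0.006 m and value of joint yellow_lever below 0.42 rad), for 0.05 s.
2. the yellow lever is swung over to the red mark (value of joint yellow_lever above 0.7 rad), for 0.1 s.
At the end, for the whole second after the job is handed in: The yellow lever leans to the red mark (joint above 0.7 of 0.84 rad), its collar is back down (lift under 3 mm), and the blue lever is still on (under 0.2 rad) (value of joint yellow_lever above 0.7 rad and value of joint yellow_collar below 0.003 m and value of joint blue_lever below 0.2 rad); the robot touches nothing.
It fails at once if the blue isolator's lever is moved off its on position (value of joint blue_lever above 0.25 rad).
It also fails if it takes over 35 s, if anything falls off the work surface, if the arm or the gripper's body presses on something with over 40 N, if the wrist force passes 120 N, or if a joint passes its speed limit or range.

## Working session

There is one attempt and no reset: what is moved stays moved. The work goes in short steps, Python scripts to look and compute and a tool call to move; the robot and the scene stay as the last step left them, time stands still between calls to the robot, and variables do not carry over. Pictures are saved under pics/ and viewed, about 8 in all and at most 12, crops included, and the job is handed in when it is done.

Besides the shell and the picture viewer there is one more tool, called by a JSON object that holds its "op" and its "data", one argument or row to a line. play_rows: Moves the arm, as the interface text tells. Its arguments: {"type":"object","properties":{"plan":{"type":"array"}},"required":["plan"]}

```bash
mkdir -p pics; cat > h.py <<'E'
from plant import manip
import numpy as np, cv2
def grab(n):
    f=manip.grab_frame(n); return f
def pts(f):
    z=f["range_z"]; v,u=np.mgrid[:400,:640]
    c=np.stack([(u-f["cx"])/f["fx"]*z,-(v-f["cy"])/f["fy"]*z,-z],-1)
    return c@np.array(f["rotation"]).T+np.array(f["origin"])
def save(f,name,box=None,s=1):
    im=f["img"][...,::-1]
    if box: im=im[box[1]:box[3],box[0]:box[2]]
    cv2.imwrite("pics/"+name,cv2.resize(im,None,fx=s,fy=s))
E
python3 - <<'E'
from h import *
for n in("top","side"):
    f=grab(n); save(f,n+"1.png"); P=pts(f)
    print(n,f["origin"],np.round(f["rotation"],2).tolist(),f["fx"])
    hsv=cv2.cvtColor(f["img"],cv2.COLOR_RGB2HSV)
    for nm,lo,hi in(("y",22,34),("b",100,125),("g",45,80),("r",0,6)):
        m=cv2.inRange(hsv,(lo,120,60),(hi,255,255))
        k,l,st,c=cv2.connectedComponentsWithStats(m)
        for i in range(1,k):
            if st[i,4]>25:
                q=P[(l==i)&(f["range_z"]>0)]
                print(nm,st[i],np.round(np.median(q,0),3) if len(q) else None, np.round(q.min(0),3),np.round(q.max(0),3))
print(manip.state())
E
```

```text
Traceback (most recent call last):
  File "h.py", line 8, in pts
    return c@np.array(f["rotation"]).T+np.array(f["origin"])
           ~^~~~~~~~~~~~~~~~~~~~~~~~~~
ValueError: matmul: Input operand 1 has a mismatch in its core dimension 0, with gufunc signature (n?,k),(k,m?)->(n?,m?) (size 4 is different from 3)
```

Rotation is a quaternion.

```bash
sed -i 's/np.array(f\["rotation"\]).T/rot(f["rotation"]).T/; s/^def grab/from scipy.spatial.transform import Rotation as R\ndef rot(q): return R.from_quat(np.roll(q,-1)).as_matrix()\ndef grab/' h.py
cat > look.py <<'E'
from h import *
import sys
for n in("top","side"):
    f=grab(n); save(f,n+sys.argv[1]+".png"); P=pts(f)
    print(n,f["origin"],np.round(f["rotation"],2).tolist(),f["fx"])
    hsv=cv2.cvtColor(f["img"],cv2.COLOR_RGB2HSV)
    for nm,lo,hi in(("y",22,34),("b",100,125),("g",45,80),("r",0,6)):
        m=cv2.inRange(hsv,(lo,120,60),(hi,255,255))
        k,l,st,c=cv2.connectedComponentsWithStats(m)
        for i in range(1,k):
            if st[i,4]>25:
                q=P[(l==i)&(f["range_z"]>0)]
                if len(q): print(nm,st[i],np.round(np.median(q,0),3), np.round(q.min(0),3),np.round(q.max(0),3))
print(manip.state())
E
python3 look.py 1
```

```text
top [ 0.42044488 -0.02092821  1.36084414] [-0.7, -0.03, 0.01, 0.72] 474.710344828525
y [ 79 102   7   6  35] [0.746 0.602 0.187] [0.738 0.595 0.183] [0.752 0.612 0.192]
y [ 46 118  33  17 479] [0.694 0.661 0.171] [0.675 0.619 0.161] [0.714 0.705 0.181]
y [196 154  12  12  83] [0.61  0.323 0.101] [0.592 0.309 0.039] [0.632 0.349 0.115]
y [249 193  10  11  60] [0.502 0.18  0.106] [0.485 0.17  0.064] [0.516 0.192 0.114]
y [237 255  10  14  88] [0.336 0.217 0.101] [ 0.306  0.204 -0.   ] [0.348 0.24  0.112]
b [538  30  16  15 179] [ 0.9   -0.598  0.13 ] [ 0.881 -0.683 -0.004] [ 0.97  -0.579  0.137]
b [ 581   52   59   65 2120] [ 0.784 -0.763  0.081] [ 0.706 -0.91  -0.004] [ 0.899 -0.737  0.153]
b [440  77  33  33 162] [ 0.776 -0.362  0.021] [ 0.744 -0.43  -0.005] [ 0.84  -0.347  0.047]
b [509  79  22  33 186] [ 0.769 -0.548  0.023] [ 0.732 -0.591 -0.001] [ 0.829 -0.542  0.046]
b [544 104  18   4  28] [ 0.741 -0.655  0.026] [ 0.738 -0.694 -0.004] [ 0.752 -0.628  0.039]
b [ 235  125   63   35 1241] [0.66 0.15 0.03] [ 0.619  0.069 -0.007] [0.716 0.249 0.109]
b [491 159  11   8  62] [ 0.586 -
[... 3502 characters left out ...]
104 0.108 0.155]
{'time': 0.15, 'joint_pos': array([-1.35898291e+00,  5.32342031e-02,  1.61394308e+00, -5.16077562e-06,
        1.47594178e+00, -1.19008834e-01]), 'joint_vel': array([ 0.00025528, -0.00182468, -0.00269924, -0.00179349, -0.00290622,
        0.00016496]), 'joint_efforts': array([ 3.91958993e-04, -3.94244313e+01, -3.70722127e+01, -1.79199851e-04,
        4.62703189e-03, -2.42640446e-06]), 'tool_pos': array([ 0.20291046, -0.59066383,  0.23034865]), 'tool_rot': array([-0.11589182, -0.69742822, -0.11696983,  0.69748192]), 'contact_force': array([-0.03690656,  0.58119833,  0.57714432]), 'ft_torque': array([ 0.00987384,  0.03912857, -0.01555542]), 'gripper_width': 0.9985177820834205}
```

View pics/top1.png

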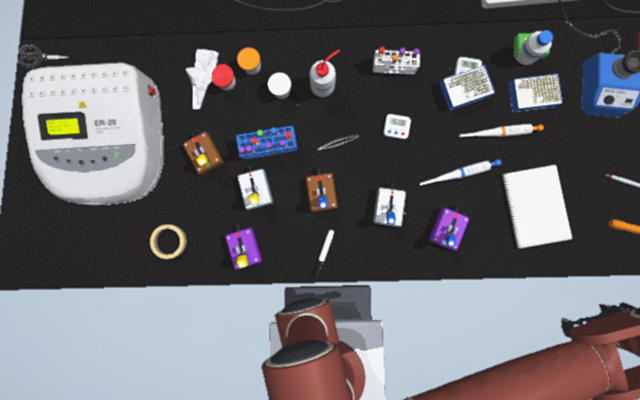

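View pics/side1.png

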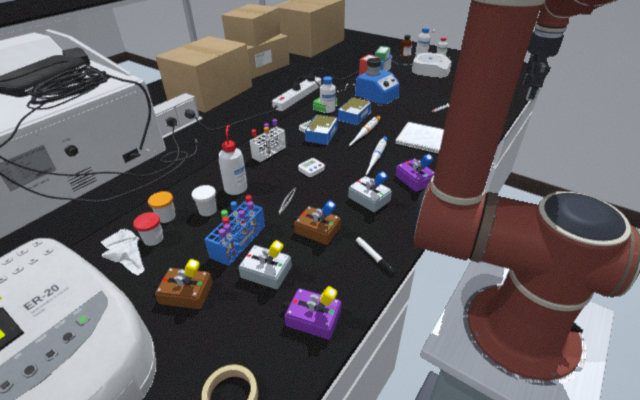

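Target: the grey (white-lit) box with the yellow grip at top (253,194) / side (268,262). Its green mark faces the robot and the tube rack stands behind it. Next I measure the grip and the box's yaw.

```bash
cat > m.py <<'E'
from h import *
f=grab("top");P=pts(f);g=grab("side");Q=pts(g)
for nm,F,A in(("top",f,P),("side",g,Q)):
    hsv=cv2.cvtColor(F["img"],cv2.COLOR_RGB2HSV)
    near=(abs(A[...,0]-.525)<.075)&(abs(A[...,1]-.18)<.065)
    ye=cv2.inRange(hsv,(22,120,60),(34,255,255))>0
    q=A[near&ye&(A[...,2]>.07)]
    print(nm,"grip",len(q),q.mean(0).round(4),q.min(0).round(3),q.max(0).round(3))
    b=A[near&(A[...,2]>.035)&(A[...,2]<.052)&(hsv[...,1]<70)]
    print("box",len(b),b.mean(0).round(4),cv2.minAreaRect(b[:,:2].astype(np.float32)*1000))
    for c,lo,hi in(("green",40,85),("red",0,8)):
        q=A[near&(cv2.inRange(hsv,(lo,90,50),(hi,255,255))>0)&(A[...,2]<.06)]
        if len(q):print(c,len(q),q.mean(0).round(4))
save(f,"ct.png",(215,150,295,230),7)
Rt=rot(manip.state()["tool_rot"]);print("tool axes cols\n",Rt.round(3))
E
python3 m.py
```

```text
top grip 59 [0.5009 0.18   0.1029] [0.485 0.169 0.07 ] [0.515 0.193 0.118]
box 780 [0.5315 0.1883 0.0446] ((529.4880981445312, 190.13296508789062), (101.49012756347656, 76.23483276367188), 13.780322074890137)
red 1 [0.5677 0.1994 0.0452]
side grip 122 [0.4938 0.188  0.1014] [0.482 0.169 0.083] [0.508 0.196 0.113]
box 940 [0.5223 0.1981 0.0445] ((527.4308471679688, 191.79930114746094), (97.63412475585938, 75.35562896728516), 13.131093978881836)
green 6 [0.4912 0.1788 0.0471]
red 2 [0.5698 0.1986 0.0478]
tool axes cols
 [[-0.     0.325 -0.946]
 [ 0.001 -0.946 -0.325]
 [-1.    -0.001 -0.   ]]
```

View pics/ct.png

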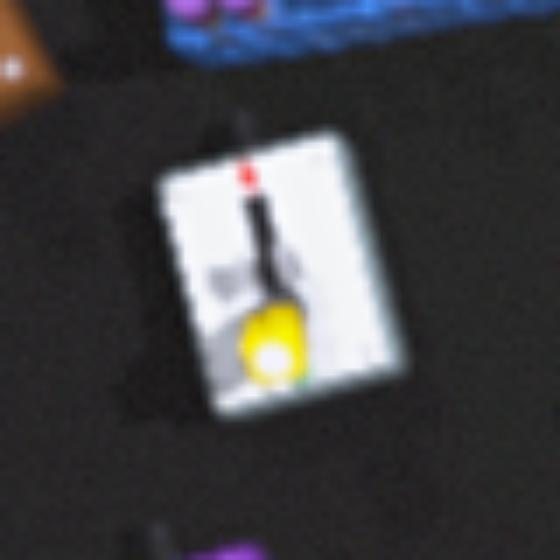

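{"op": "play_rows", "data": {
  "plan": [
    [0,-40,-33,0,-1],
    [0,-80,-66,0,-1],
    [0,-120,-100,0,-1],
    [0,-160,-133,0,-1],
    [0,-200,-166,0,-1],
    [0,-240,-200,0,-1],
    [0,-280,-233,0,-1],
    [0,-320,-266,0,-1]
  ]
}}

```text
time: 1.25
tool_pos: [0.3509, -0.2005, 0.2314]
tool_rot: [0.116, 0.698, 0.116, -0.697]
contact_force: [1.1, -0.3, 0.7]
gripper_width: 1.0
```

{"op": "play_rows", "data": {
  "plan": [
    [0,-40,-33,0.02,-1],
    [0,-80,-66,0.04,-1],
    [0,-120,-100,0.06,-1],
    [0,-160,-133,0.08,-1],
    [0,-200,-166,0.095,-1],
    [0,-240,-200,0.095,-1],
    [0,-280,-233,0.095,-1],
    [0,-317,-264,0.095,-1]
  ]
}}

```text
time: 2.25
tool_pos: [0.4977, 0.1854, 0.2313]
tool_rot: [0.083, 0.702, 0.083, -0.702]
contact_force: [0.7, 0.1, 0.4]
gripper_width: 0.998
```

{"op": "play_rows", "data": {
  "plan": [
    [0,0,0,0,-1],
    [0,0,0,0,-1],
    [0,0,0,0,-1],
    [0,0,0,0,-1],
    [0,0,0,0,-1]
  ]
}}

```text
time: 2.88
tool_pos: [0.4974, 0.1829, 0.2315]
tool_rot: [0.083, 0.702, 0.083, -0.702]
contact_force: [-0.5, 0.9, 0.7]
gripper_width: 1.001
```

```bash
cat > s.py <<'E'
from h import *
s=manip.state();Rt=rot(s["tool_rot"]);T=s["tool_pos"]
print(s["time"],T.round(4),s["contact_force"].round(1),s["gripper_width"],s["joint_pos"].round(2));print(Rt.round(3))
print("to grasp, tool mm",(Rt.T@(np.array([.497,.1835,.074])-T)*1000).round(1))
E
python3 s.py; python3 m.py; python3 -c "
from h import *
save(grab('side'),'c2.png',(190,160,350,280),5)"
```

```text
2.875 [0.4974 0.1829 0.2315] [-0.5  0.9  0.7] 1.0005015793848235 [ 0.21 -0.18  1.83 -0.    1.49  1.55]
[[ 0.     0.233 -0.973]
 [ 0.    -0.973 -0.233]
 [-1.     0.    -0.   ]]
to grasp, tool mm [157.5  -0.7   0.3]
top grip 23 [0.4939 0.1676 0.1423] [0.486 0.14  0.094] [0.502 0.182 0.316]
box 274 [0.5323 0.1705 0.0445] ((532.3347778320312, 174.45474243164062), (99.79557800292969, 46.57853698730469), 12.423056602478027)
red 11 [0.4632 0.2119 0.0007]
side grip 123 [0.494  0.1879 0.101 ] [0.483 0.17  0.073] [0.509 0.195 0.114]
box 945 [0.5225 0.1981 0.0447] ((531.4552612304688, 191.76071166992188), (106.061767578125, 74.05674743652344), 13.585622787475586)
green 6 [0.491  0.1791 0.0475]
red 4 [0.5708 0.1969 0.0465]
tool axes cols
 [[ 0.     0.233 -0.972]
 [ 0.    -0.972 -0.233]
 [-1.     0.    -0.   ]]
```

View pics/c2.png

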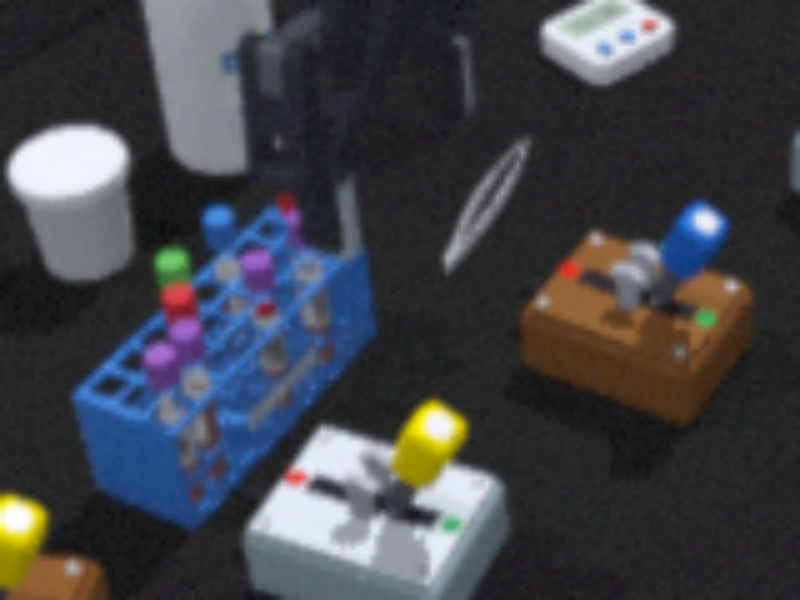

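The side view shows the grip free and the jaws parallel to the hinge. Descending and closing.

{"op": "play_rows", "data": {
  "plan": [
    [40,0,0,0,-1],
    [80,0,0,0,-1],
    [115,0,0,0,-1],
    [140,0,0,0,-1],
    [152,0,0,0,-1],
    [157,0,0,0,-1],
    [157,0,0,0,-1],
    [157,0,0,0,-1]
  ]
}}

```text
time: 4.03
tool_pos: [0.4983, 0.1837, 0.0756]
tool_rot: [0.083, 0.703, 0.083, -0.701]
contact_force: [-0.1, -0.1, -0.6]
gripper_width: 0.995
```

{"op": "play_rows", "data": {
  "plan": [
    [0,0,0,0,0],
    [0,0,0,0,0.5],
    [0,0,0,0,1],
    [0,0,0,0,1],
    [0,0,0,0,1],
    [0,0,0,0,1],
    [0,0,0,0,1],
    [0,0,0,0,1]
  ]
}}

```text
time: 5.03
tool_pos: [0.4979, 0.182, 0.0749]
tool_rot: [0.084, 0.702, 0.082, -0.702]
contact_force: [-0.5, -5.8, 4.0]
gripper_width: 0.275
```

```bash
python3 s.py; python3 -c "
from h import *
save(grab('side'),'c3.png',(210,180,330,280),6)"
```

```text
5.025 [0.4979 0.182  0.0749] [-0.5 -5.8  4. ] 0.2753046314504627 [ 0.21 -0.02  1.96 -0.    1.2   1.55]
[[ 0.001  0.234 -0.972]
 [-0.003 -0.972 -0.234]
 [-1.     0.003  0.   ]]
to grasp, tool mm [ 0.9 -1.6  0.5]
```

View pics/c3.png

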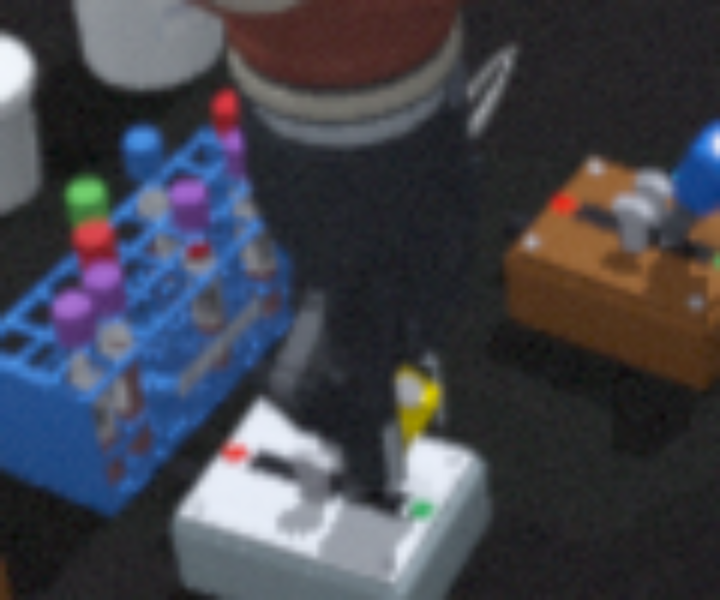

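Jaws at 23 mm on the 24 mm block: gripped. Lifting 18 mm along the stalk.

{"op": "play_rows", "data": {
  "plan": [
    [-4,1,2,0,1],
    [-8,1,3.5,0,1],
    [-12,1,5.5,0,1],
    [-16.5,1,7.5,0,1],
    [-16.5,1,7.5,0,1],
    [-16.5,1,7.5,0,1]
  ]
}}

```text
time: 5.82
tool_pos: [0.4908, 0.1803, 0.0904]
tool_rot: [0.084, 0.703, 0.083, -0.702]
contact_force: [6.3, -2.8, -5.4]
gripper_width: 0.274
```

```bash
python3 s.py; python3 -c "
from h import *
save(grab('side'),'c4.png',(210,180,330,280),6)
import numpy as np
for r in (98,99):
  for a in np.arange(-.42,.45,.06):
    print(round(float(a),2), 'tool x',round(-r*(np.cos(a)-np.cos(.42)),1),'z',round(-r*(np.sin(a)+np.sin(.42)),1))"
```

```text
5.825 [0.4908 0.1803 0.0904] [ 6.3 -2.8 -5.4] 0.27448842673386836 [ 0.21 -0.06  1.97 -0.    1.23  1.55]
[[ 0.002  0.234 -0.972]
 [-0.001 -0.972 -0.234]
 [-1.     0.001 -0.002]]
to grasp, tool mm [16.4 -1.7 -6.7]
-0.42 tool x -0.0 z -0.0
-0.36 tool x -2.2 z -5.4
-0.3 tool x -4.1 z -11.0
-0.24 tool x -5.7 z -16.7
-0.18 tool x -6.9 z -22.4
-0.12 tool x -7.8 z -28.2
-0.06 tool x -8.3 z -34.1
0.0 tool x -8.5 z -40.0
0.06 tool x -8.3 z -45.8
0.12 tool x -7.8 z -51.7
0.18 tool x -6.9 z -57.5
0.24 tool x -5.7 z -63.3
0.3 tool x -4.1 z -68.9
0.36 tool x -2.2 z -74.5
0.42 tool x -0.0 z -79.9
-0.42 tool x -0.0 z -0.0
-0.36 tool x -2.3 z -5.5
-0.3 tool x -4.2 z -11.1
-0.24 tool x -5.8 z -16.8
-0.18 tool x -7.0 z -22.6
-0.12 tool x -7.9 z -28.5
-0.06 tool x -8.4 z -34.4
0.0 tool x -8.6 z -40.4
0.06 tool x -8.4 z -46.3
0.12 tool x -7.9 z -52.2
0.18 tool x -7.0 z -58.1
0.24 tool x -5.8 z -63.9
0.3 tool x -4.2 z -69.6
0.36 tool x -2.3 z -75.2
0.42 tool x -0.0 z -80.7
```

View pics/c4.png

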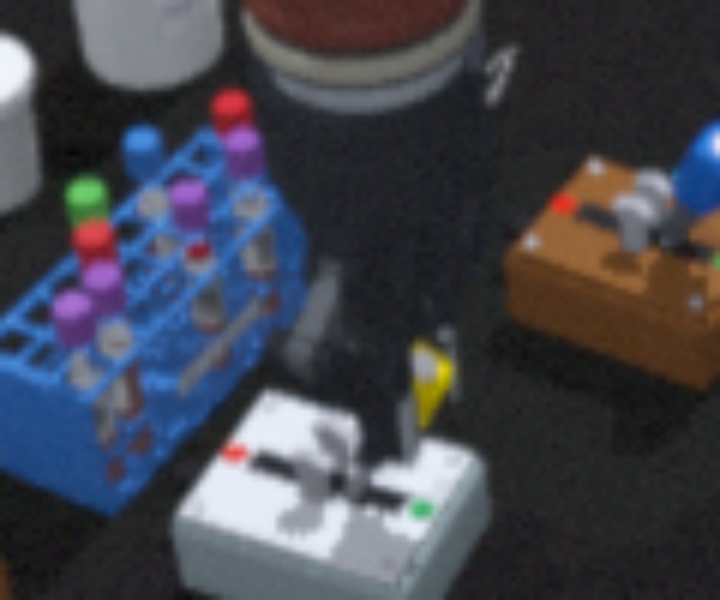

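The grip has risen with the pads: about 17 mm of travel, with spring-like force. Swinging to upright first.

{"op": "play_rows", "data": {
  "plan": [
    [-2,0,-5.5,0,1],
    [-4,0,-11,0,1],
    [-6,0,-17,0,1],
    [-7.5,0,-23,0,1],
    [-8.5,0,-29,0,1],
    [-9,0,-34.5,0,1],
    [-9,0,-40,0,1],
    [-9,0,-40,0,1]
  ]
}}

```text
time: 6.88
tool_pos: [0.5258, 0.1884, 0.0965]
tool_rot: [-0.085, -0.698, -0.082, 0.706]
contact_force: [-2.1, -6.2, -8.2]
gripper_width: 0.276
```

```bash
python3 s.py; python3 -c "
from h import *
save(grab('side'),'c5.png',(210,180,330,280),6)"
```

```text
6.875 [0.5258 0.1884 0.0965] [-2.1 -6.2 -8.2] 0.2757668794633359 [ 0.21  0.03  1.88 -0.    1.25  1.55]
[[-0.01   0.234 -0.972]
 [-0.005 -0.972 -0.234]
 [-1.     0.002  0.011]]
to grasp, tool mm [22.8 -2.1 28.8]
```

View pics/c5.png

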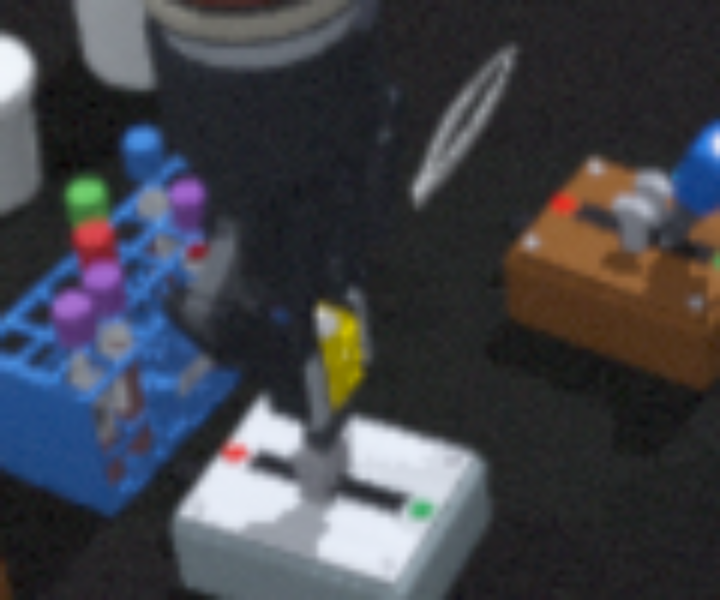

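Now near upright and over the gate (lift about 15 mm), all forces small. Second half, with a small overshoot onto the end stop.

{"op": "play_rows", "data": {
  "plan": [
    [0,0,-6,0,1],
    [0.5,0,-12,0,1],
    [1.5,0,-18,0,1],
    [3,0,-24,0,1],
    [5,0,-30,0,1],
    [7,0,-36,0,1],
    [9,0,-42,0,1],
    [10,0,-46,0,1]
  ]
}}

```text
time: 7.92
tool_pos: [0.5695, 0.1989, 0.0864]
tool_rot: [-0.085, -0.697, -0.082, 0.707]
contact_force: [-6.9, -7.2, -3.2]
gripper_width: 0.269
```

{"op": "play_rows", "data": {
  "plan": [
    [0,0,0,0,1],
    [0,0,0,0,1]
  ]
}}

```text
time: 8.18
tool_pos: [0.5696, 0.199, 0.0866]
tool_rot: [-0.085, -0.698, -0.082, 0.707]
contact_force: [-6.2, -7.2, -3.4]
gripper_width: 0.271
```

```bash
python3 s.py; python3 -c "
from h import *
save(grab('side'),'c6.png',(210,180,330,280),6)"
```

```text
8.175 [0.5696 0.199  0.0866] [-6.2 -7.2 -3.4] 0.2706151306561926 [ 0.21  0.14  1.77 -0.    1.24  1.55]
[[-0.012  0.234 -0.972]
 [-0.005 -0.972 -0.234]
 [-1.     0.002  0.013]]
to grasp, tool mm [13.6 -2.  74. ]
```

View pics/c6.png

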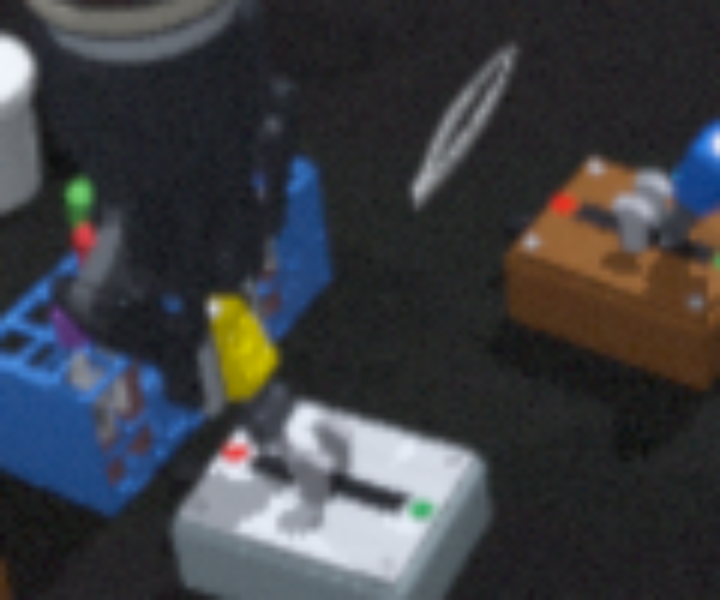

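At the end stop: angle about 0.45 from vertical, lift about 15 mm. Lowering the collar along the stalk, then opening.

{"op": "play_rows", "data": {
  "plan": [
    [4,0,1.5,0,1],
    [8,0,3,0,1],
    [12,0,5,0,1],
    [12,0,5,0,1],
    [12,0,5,0,0.3],
    [12,0,5,0,-0.4],
    [12,0,5,0,-1],
    [12,0,5,0,-1]
  ]
}}

```text
time: 9.22
tool_pos: [0.5693, 0.2, 0.0782]
tool_rot: [0.083, 0.702, 0.083, -0.702]
contact_force: [-0.5, 0.4, -0.4]
gripper_width: 0.964
```

{"op": "play_rows", "data": {
  "plan": [
    [0,0,0,0,-1],
    [0,0,0,0,-1],
    [-15,0,0,0,-1],
    [-40,0,0,0,-1],
    [-80,0,0,0,-1],
    [-120,0,0,0,-1],
    [-160,0,0,0,-1],
    [-160,0,0,0,-1]
  ]
}}

```text
time: 10.22
tool_pos: [0.5715, 0.2003, 0.2443]
tool_rot: [0.083, 0.706, 0.084, -0.699]
contact_force: [0.0, 0.5, 1.4]
gripper_width: 0.998
```

```bash
python3 s.py; cat > v.py <<'E'
from h import *
g=grab('side');save(g,'c7.png',(210,180,330,280),6);A=pts(g)
hsv=cv2.cvtColor(g["img"],cv2.COLOR_RGB2HSV)
near=(abs(A[...,0]-.53)<.09)&(abs(A[...,1]-.19)<.065)&(A[...,2]>.075)
q=A[near&(cv2.inRange(hsv,(22,120,60),(34,255,255))>0)]
print(len(q),q.mean(0).round(4),q.min(0).round(3),q.max(0).round(3))
E
python3 v.py
```

```text
10.225 [0.5715 0.2003 0.2443] [0.  0.5 1.4] 0.9976658658087824 [ 0.21 -0.01  1.65  0.    1.49  1.55]
[[ 0.01   0.234 -0.972]
 [ 0.002 -0.972 -0.234]
 [-1.     0.    -0.01 ]]
to grasp, tool mm [169.5  -1.1  78.1]
168 [0.5562 0.2008 0.0997] [0.545 0.184 0.078] [0.573 0.211 0.114]
```

View pics/c7.png

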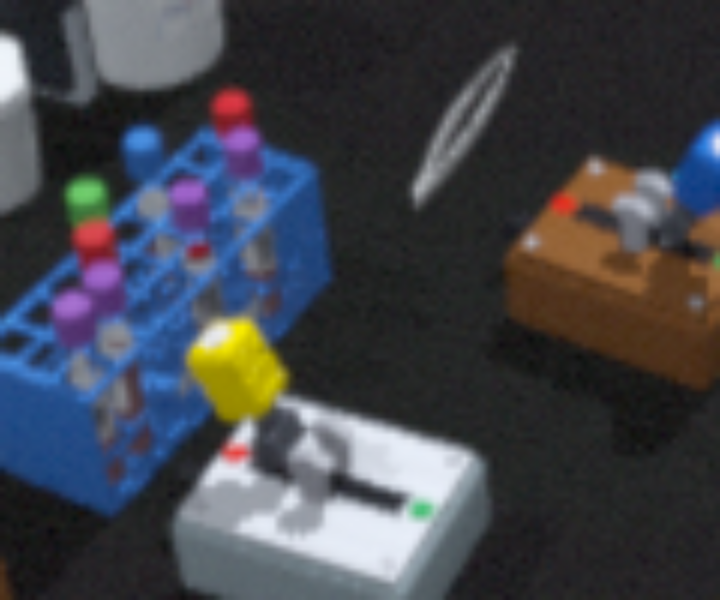

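The grip leans to the red mark. Its top is at 0.114 m, the same as at the start with the collar home, and the arm is clear. Handing in.

```bash
python3 -c "
from h import *
g=grab('top');A=pts(g);hsv=cv2.cvtColor(g['img'],cv2.COLOR_RGB2HSV)
m=(abs(A[...,0]-.44)<.06)&(abs(A[...,1]+.18)<.05)&(A[...,2]>.07)&(cv2.inRange(hsv,(100,120,60),(125,255,255))>0)
print('blue',A[m].mean(0).round(3))
print(manip.job_done(), manip.state()['time'])"
```

```text
blue [ 0.44  -0.18   0.104]
the job is handed in; nothing more can be done
the job is handed in; nothing more can be done
```

I switched the yellow isolator off and handed the job in at about 10.3 s. I gripped it across its two free sides, lifted the collar about 16 mm along the stalk and swung the lever over the gate to its red stop. Then I lowered the collar, let go and backed off upward.

- **Yellow lever:** the last picture shows it leaning to the red mark. While still held at the stop, it worked out at about 0.45 rad past upright. That is slightly over the nominal 0.42, within my measuring error.
- **Yellow collar:** the top of the grip is at 0.114 m, the same height as at the start with the collar home, so I take it as locked. I could not read the joint value directly.
- **Blue isolator:** its grip is at (0.44, -0.18), which matches the first measurement. The arm went nowhere near it after the approach.
- **Robot:** the gripper is open and about 15 cm above the work. The contact force was about 1.5 N, close to the sensor's resting noise. I saw no more than about 10 N at any point.

No check failed or disagreed beyond that small angle difference.

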